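# Lever the lunchbox open and pack the spatula

### The arm

A 6-joint arm with a two-finger parallel gripper is mounted at the origin on the work surface. World frame = base frame: x ahead of the robot, y to its left, z up, the work surface at z = 0. Lengths are in mm, angles in degrees, forces in N, time in s.
With the tool pointing down it reaches from about 325 to 925 mm from the base axis. Payload 3.1 kg.
Tool frame: the origin (TCP) lies midway between the tips of the shut fingers; the grasp point (between the pads) lies 19 mm behind it; z points along the fingers, y is the direction in which the jaws open and shut (so a half turn about z gives the same grasp; the last joint's range is limited). The gripper opens to 85 mm and grips with 20 to 120 N. Pads are 22 mm wide; open, the fingers measure 114 mm over their backs; the gripper's body (76 mm by 85 mm) begins 54 mm behind the grasp point. The pads swing forward as they close: fully open they stand 13 mm farther back than shut.
Start: joints at [-73.98, 12.427, 92.441, -0, 75.132, -6.429], TCP at [238.679, -577.643, 231.3] pointing down, gripper open.
Joint ranges: [-157.48, 157.48], [-44.54, 120.13], [17.64, 146.25], [-64.5, 244.5], [7.68, 150.69], [-147.95, 147.95]. Speed limits (degrees/s): [159.86, 159.86, 180, 180, 180, 180].

### API

Orientations are given as a 3x3 rotation matrix whose columns are the frame's x, y, z axes.
In Python, from rig import movep, line_to, movej, command_gripper, sleep, ik, snapshot, camera_model, PlanningError, job_done, get_t, get_joint_positions, get_qvel, get_joint_efforts, get_eef_pos, get_eef_rot, get_contact_force, get_ft_torque, get_finger_gap gives the robot as it stands. Calls block until the motion is done:
- movep(position, orientation): joint-space move of the TCP to a pose.
- line_to(position, attitude=None, v=150): straight line of the TCP; attitude=None keeps the orientation; v is the mean speed in mm/s.
- movej(angles): joint-space move.
- command_gripper(opening, grip_force=None): finger opening in mm; grip_force is the grip in N (None keeps the last); returns when the fingers have stopped.
- sleep(seconds).
- ik(position, orientation): joint angles nearest the present ones, or None.
- snapshot(name): name is "scene" or "side" or "wrist"; returns (picture, depth): 400x640x3 uint8, red, green, blue; 400x640 float32, mm along the optical axis (not along the pixel's ray), 0 where there is no reading.
- camera_model(name): a dict with "mtx" (3x3 intrinsics, pixels), "R" (3x3) and "t" (3): a world point X has camera coordinates R X + t. Camera axes: x right, y down, z forward; pixel columns grow to the right and rows downward; lengths in mm; the calibration is good to about 2 mm. A picture is of the moment at which its call begins: read the wrist's pose just before it. camera_model takes no time and is no camera call; for the wrist camera it gives the pose at the moment of the call.
A pose or a line that the arm cannot do raises PlanningError and nothing moves.
- job_done(): hands the job in, once; it reports no verdict.
Readings, each from a call of its own:
- get_t(): time.
- get_joint_positions(): joint angles.
- get_qvel(): joint speeds.
- get_joint_efforts(): joint torques, N m.
- get_eef_pos(): TCP position.
- get_eef_rot(): TCP orientation.
- get_contact_force(): force on the tool from outside, world axes, zero at the start.
- get_ft_torque(): the same for the moment, N m.
- get_finger_gap(): finger opening in mm.
Only numpy, scipy, OpenCV 4.12 (cv2) and the standard library are available. Lean on these libraries where they do the work, as an engineer would, in place of code of your own. Each camera call takes 0.05 s, during which the arm holds its last target. There are 200 camera calls.

### The job

Hold the spatula by its handle, slip its blade into the notch in the front of the lunchbox and lever the lid up, then open the lid fully, at least upright. Lay the spatula down flat on the table and let go, take it up again by its broad steel shoulder, and lay it gently flat on the floor of the box, handle in the gap between the two snack compartments and blade in the open half, leaving the lid open and everything else on the table where it is.

Things in the scene. Friction and masses are not known exactly. Their poses are not given: they have to be found in the camera images.
- lunchbox: pink plastic lunchbox, immovable, outer 130 (x) x 210 (y) x 65 mm high without lid, walls and floor 4 mm. Origin: centre of its underside; x points from the notched front to the hinge side, y along its length. Inside, the half y = -101 to 15 mm is open over the full 122 mm in x; the half y = 15 to 101 mm holds two snack compartments (see gap)
- notch (a point): centre of the mouth of the pry notch in the front wall's outer face, under the lid: 76 mm wide (y), 10 mm high, its sill 55 mm and its top (the lid's underside) 65 mm above the table; the wall is 4 mm thick. Axes as the lunchbox
- lid (a joint): angle of the lid, rad: 0 shut, 1.57 upright, 1.9 its stop. Flat lid 130 (x) x 210 x 7 mm, 0.12 kg, flush with the box's sides. Hinge line: along lunchbox y, at lunchbox x = 65 mm, 65 mm above the table. Stiff hinge: it stays where it is left. The latches are already undone
- lid_edge (a point): middle of the lower front edge of the lid (above the notch when shut), 130 mm from the hinge
- spatula: sandwich spatula, 170 mm long, 0.1 kg, lying flat. Origin: on its flat underside where handle and shoulder meet; x points to the tip, z up. Dark plastic handle x = -85 to 0 mm, 18 wide, 18 high; steel shoulder x = 0 to 26, 40 wide, 14 high; blade x = 26 to 71, 42 wide, 4 thick, then a 32 mm wide tip to x = 85, 4 thick
- spatula_grip (a point): middle of the spatula's handle, at spatula x = -45 mm, 9 mm above the underside
- spatula_shoulder (a point): middle of the spatula's broad shoulder, spatula x = 13 mm, 7 mm above the underside, near the centre of mass
- spatula_tip (a point): front end of the blade, spatula x = 85 mm, mid thickness
- gap (a point): middle of the gap between two built-in snack compartments, on the inner floor (lunchbox x = 0, y = 58 mm, 4 mm above the table). The gap is 32 mm wide (x = -16 to 16 mm) and runs along y from 15 to 101 mm; the compartments rise 45 mm above the floor
- flask: stainless drink flask, 66 mm across, 194 mm tall, upright; bystander. Origin under its centre
- whistle: plastic whistle 64 mm long; bystander. Origin under the round chamber
- key_bowl: ceramic bowl 110 mm across, 40 mm high; bystander. Origin under its centre
- shuttle0: shuttlecock standing on its skirt (66 mm across), cork up, 85 mm tall; bystander. Origin under its centre
- shuttle1: shuttlecock standing on its skirt (66 mm across), cork up, 85 mm tall; bystander. Origin under its centre
- shuttle2: shuttlecock standing on its skirt (66 mm across), cork up, 85 mm tall; bystander. Origin under its centre
Things that resemble listed ones, but are neither listed nor needed, are in the scene too. There is more than one size of the spatula; the one meant has the size given above. Several things have the shape of the lunchbox; the one meant has the colours described above.

How it is judged (in metres and radians):
On the way, in this order (a step that is already met when the one before it is completed fails the run):
1. the spatula, held by its handle and not the fingers, lifts the lid by more than 0.15 rad (value of joint lid above 0.15 rad and contact force between spatula and lid above 0.1 N and contact force between the fingers and lid below 0.1 N and x of the grasp point in the frame of spatula below -0.01 m and contact force between the fingers and spatula above 1 N), for 0.1 s.
2. the lid is open and the spatula lies flat on the table, released (value of joint lid above 1.4 rad and height (world z) of spatula below 0.01 m and angle between spatula's own z axis and vertical below 0.1 rad and contact force between the fingers and spatula below 0.05 N and linear speed of spatula below 0.03 m/s), for 0.1 s.
3. the spatula is lifted again, held by its shoulder (height (world z) of spatula above 0.03 m and x of the grasp point in the frame of spatula between -0.005 and 0.035 m and contact force between the fingers and spatula above 1 N), for 0.1 s.
At the end, for the whole second after the job is handed in: lid open by more than 1.4 rad; spatula at rest flat (within 0.1 rad) on the box's floor (underside within 12 mm of the box's underside), its origin within 20 mm in x and 25 mm in y of the box's centre, the middle of its handle in the gap between the compartments (lunchbox y above 20 mm) (value of joint lid above 1.4 rad and x of spatula in the frame of lunchbox between -0.02 and 0.02 m and y of spatula in the frame of lunchbox between -0.025 and 0.025 m and z of spatula in the frame of lunchbox below 0.012 m and y of spatula_grip in the frame of lunchbox above 0.02 m and angle between spatula's own z axis and vertical below 0.1 rad and linear speed of spatula below 0.02 m/s and angular speed of spatula below 0.1 rad/s); the robot touches nothing.
It fails at once if a flask, whistle, bowl or shuttlecock is moved by more than 30 mm (distance of any of flask, whistle, key_bowl, shuttle0, shuttle1, shuttle2 from where it was at the start of the episode above 0.03 m).
It fails at once if the spatula is dropped into the box (falls freely faster than 0.6 m/s) (horizontal distance between spatula and lunchbox below 0.1 m and z of spatula in the frame of lunchbox below 0.06 m and contact force between the fingers and spatula below 0.02 N and linear speed of spatula above 0.6 m/s).
It also fails if it takes over 72 s, if anything falls off the work surface, if the arm or the gripper's body presses on something with over 40 N, if the wrist force passes 120 N, or if a joint passes its speed limit or range.

## Working session

There is one attempt and no reset: what is moved stays moved. The work goes in short steps, each a Python script; the robot and the scene stay as the last script left them, time stands still between calls to the robot, and variables do not carry over. Pictures are saved under pics/ and viewed, about 8 in all and at most 12, crops included, and the job is handed in when it is done.

```bash
mkdir -p pics; ls; python3 - <<'E'
from rig import *
import cv2,numpy as np
for n in("scene","side"):
    p,d=snapshot(n); cv2.imwrite(f"pics/{n}0.png",p[...,::-1]); np.save(f"pics/{n}0.npy",d)
    c=camera_model(n); print(n,np.round(c["mtx"],1).tolist(),np.round(c["R"],3).tolist(),np.round(c["t"]).tolist(),(d>0).mean())
E
```

```text
pics
scene [[398.3, 0.0, 329.3], [0.0, 398.3, 194.3], [0.0, 0.0, 1.0]] [[0.788, 0.615, -0.008], [0.381, -0.498, -0.779], [-0.483, 0.611, -0.627]] [-368.0, -121.0, 1304.0] 0.9961171875
side [[466.0, 0.0, 325.3], [0.0, 466.0, 191.0], [0.0, 0.0, 1.0]] [[-0.813, -0.582, -0.018], [-0.399, 0.578, -0.712], [0.425, -0.572, -0.702]] [382.0, 225.0, 1117.0] 0.99588671875
```

View pics/scene0.png

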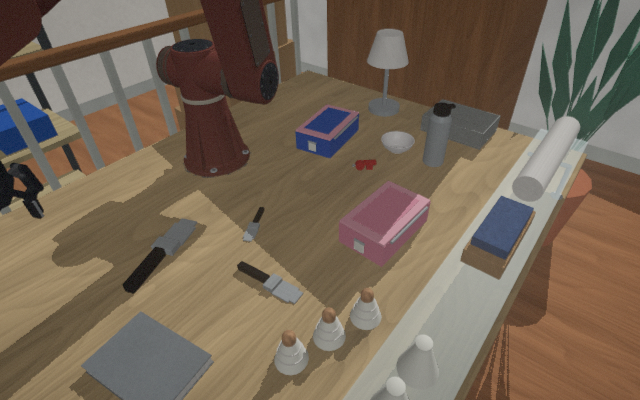

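View pics/side0.png

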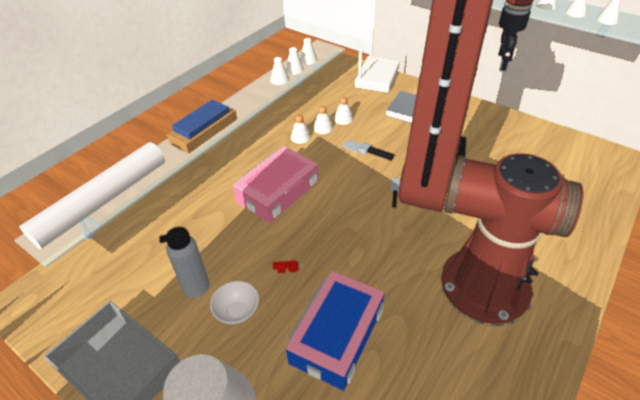

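The scene view shows the pink box at about (385,222), shuttlecocks at (290–365,310–350), and three spatulas at (255,222), (270,282) and (160,255). In the side view the pink box is at (277,183). Next I get coarse world positions from depth.

```bash
cat > h.py <<'E'
from rig import *
import cv2,numpy as np
def back(c,u,v,d):
    """pixel + depth -> world"""
    r=np.linalg.inv(c["mtx"])@np.array([u,v,1.])*d
    return c["R"].T@(r-c["t"])
def plane(c,u,v,z):
    r=c["R"].T@np.linalg.inv(c["mtx"])@np.array([u,v,1.]); o=-c["R"].T@c["t"]
    return o+r*(z-o[2])/r[2]
def proj(c,X):
    q=c["mtx"]@(c["R"]@np.asarray(X,float)+c["t"]); return q[:2]/q[2]
def cloud(c,d):
    v,u=np.mgrid[:d.shape[0],:d.shape[1]]
    P=np.stack([u*d,v*d,d],-1)@np.linalg.inv(c["mtx"]).T
    return (P-c["t"])@c["R"]
E
python3 - <<'E'
from h import *
c=camera_model("scene");d=np.load("pics/scene0.npy");p=cv2.imread("pics/scene0.png")
W=cloud(c,d)
for n,pts in dict(small=[(262,208),(245,240)],med=[(238,264),(299,297)],large=[(127,286),(196,223)],whistle=[(366,164)],bowl=[(398,145)],flask=[(436,140)],s=[(290,350),(329,325),(366,307)],box=[(341,217),(392,184),(429,206),(380,241),(379,260),(341,236)],blue=[(330,130)]).items():
    print(n,[W[v,u].round().tolist() for u,v in pts])
hsv=cv2.cvtColor(p,cv2.COLOR_BGR2HSV)
E
```

```text
small [[312.0, -99.0, 13.0], [359.0, -207.0, 5.0]]
med [[417.0, -279.0, 20.0], [581.0, -254.0, 5.0]]
large [[276.0, -471.0, 25.0], [208.0, -242.0, 3.0]]
whistle [[427.0, 234.0, 24.0]]
bowl [[436.0, 415.0, 6.0]]
flask [[581.0, 372.0, 99.0]]
s [[671.0, -376.0, 54.0], [697.0, -296.0, 59.0], [727.0, -216.0, 52.0]]
box [[497.0, 12.0, 2.0], [573.0, 137.0, 73.0], [684.0, 140.0, 51.0], [662.0, -64.0, 75.0], [668.0, -70.0, 20.0], [552.0, -63.0, 23.0]]
blue [[270.0, 257.0, 78.0]]
```

The middle spatula, about 170 mm long, is the right one. Next I look with the wrist camera.

```bash
python3 - <<'E'
from h import *
R=np.array([[1,0,0],[0,-1,0],[0,0,-1.]])
c=camera_model("wrist");e=get_eef_rot();t=np.array(get_eef_pos())
print("cam in tool",np.round((np.array(e).T@(-c["R"].T@c["t"]-t)),0),np.round(np.array(e).T@c["R"].T,2).tolist())
print(c["mtx"].round().tolist(), np.round(e,2).tolist())
for i,(x,y,z) in enumerate([(560,-200,330),(560,20,350)]):
    for RR in (R,np.array([[-1,0,0],[0,1,0],[0,0,-1.]]),np.array([[0,1,0],[1,0,0],[0,0,-1.]]),np.array([[0,-1,0],[-1,0,0],[0,0,-1.]])):
        q=ik([x,y,z],RR)
        print(i,None if q is None else np.round(q))
    movep([x,y,z],R); sleep(.3)
    c=camera_model("wrist"); p,d=snapshot("wrist")
    cv2.imwrite(f"pics/w{i}.png",p[...,::-1]); np.savez(f"pics/w{i}.npz",d=d,**c)
a=cv2.imread("pics/w0.png");b=cv2.imread("pics/w1.png")
cv2.imwrite("pics/w01.png",np.vstack([a,b])[:, :][::1] if 0 else cv2.resize(np.vstack([a,b]),(480,600)))
print(get_t())
E
```

```text
cam in tool [  76.   -1. -143.] [[0.0, -0.95, -0.3], [1.0, 0.0, 0.0], [0.0, -0.3, 0.95]]
[[321.0, 0.0, 320.0], [0.0, 321.0, 199.0], [0.0, 0.0, 1.0]] [[0.92, 0.38, -0.0], [0.38, -0.92, 0.0], [0.0, -0.0, -1.0]]
0 [-26.   5.  90.  -0.  85.  64.]
0 [ -26.    5.   90.   -0.   85. -116.]
0 [-26.   5.  90.  -0.  85. -26.]
0 None
1 [-5.  0. 93. -0. 87. 85.]
1 [ -5.   0.  93.  -0.  87. -95.]
1 [-5.  0. 93. -0. 87. -5.]
1 None
3.5167
```

View pics/w01.png

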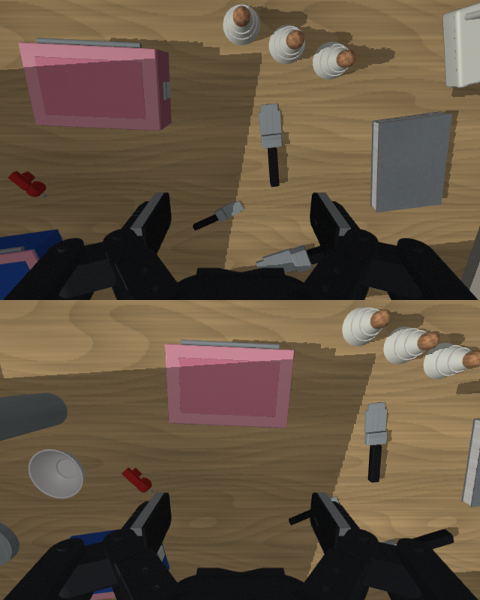

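The box's hinge bar is on the far (+x) side, at about (230,343) in the lower panel, so the notch faces the robot. The spatula lies at about (375,440), handle towards the robot. Next come precise measurements: masks in both wrist views, triangulated.

```bash
cat >> h.py <<'E'
def tri(c1,p1,c2,p2):
    A=[]
    for c,p in((c1,p1),(c2,p2)):
        P=c["mtx"]@np.c_[c["R"],c["t"]]
        A+=[p[0]*P[2]-P[0],p[1]*P[2]-P[1]]
    x=np.linalg.svd(np.array(A))[2][-1]; return x[:3]/x[3]
def big(m,near=None):
    n,l,s,ce=cv2.connectedComponentsWithStats(m.astype(np.uint8))
    k=1+(np.argmax(s[1:,4]) if near is None else np.argmin(np.hypot(*(ce[1:]-near).T)+1e4*(s[1:,4]<60)))
    return l==k
E
python3 - <<'E'
from h import *
c=[np.load(f"pics/w{i}.npz") for i in(0,1)]; c=[dict(mtx=k["mtx"],R=k["R"],t=k["t"],d=k["d"]) for k in c]
im=[cv2.imread(f"pics/w{i}.png") for i in(0,1)]
ov=[]
for i in(0,1):
    hs=cv2.cvtColor(im[i],cv2.COLOR_BGR2HSV); H,S,V=[hs[...,k].astype(int) for k in range(3)]
    W=cloud(c[i],c[i]["d"]); X,Y,Z=W[...,0],W[...,1],W[...,2]
    pink=(H>150)&(H<178)&(S>60)&(X>480)
    m=big(pink)
    print("pink z",np.percentile(Z[m],[5,50,95]).round(1))
    lid=m&(Z>66)
    pts=W[cv2.erode(lid.astype(np.uint8),np.ones((3,3)))>0]
    r=cv2.minAreaRect(np.float32(W[lid][:,:2])); print("lid rect",r, "zmed",np.median(pts[:,2]))
    # spatula: region around
    ns=(X>390)&(X<610)&(Y>-310)&(Y<-200)&(c[i]["d"]>0)
    steel=big(ns&(S<60)&(V>70)); hand=big(ns&(V<50)&(S<120))
    for n,mm in(("steel",steel),("hand",hand)):
        q=cv2.minAreaRect(np.float32(np.argwhere(mm)[:,::-1])); bw=W[mm]
        print(n,mm.sum(),np.round(q[0]),np.round(q[1]),round(q[2],1),"wrect",[np.round(t,1).tolist() for t in cv2.minAreaRect(np.float32(bw[:,:2]))],"z",np.percentile(bw[:,2],[5,50,95]).round(1))
    o=im[i].copy();o[lid]=(0,255,255);o[steel]=(0,255,0);o[hand]=(255,0,0);ov.append(o)
s=cv2.imread("pics/side0.png")[120:240,210:420]
cv2.imwrite("pics/ov.png",np.vstack([np.hstack([cv2.resize(o,(400,250)) for o in ov]),cv2.resize(s,(595,340),interpolation=cv2.INTER_CUBIC)[:, :] if 0 else cv2.copyMakeBorder(cv2.resize(s,(595,340),interpolation=cv2.INTER_CUBIC),0,0,0,205,cv2.BORDER_CONSTANT)]))
E
```

```text
pink z [57.7 72.9 75. ]
lid rect ((609.1646728515625, -26.906158447265625), (343.2280578613281, 129.3960723876953), 87.33142852783203) zmed 73.14569963475512
steel 1561 [360. 167.] [58. 29.] 85.9 wrect [[534.6, -259.4], [89.9, 43.0], 6.1] z [ 2.5  4.3 14.7]
hand 19554 [478. 328.] [315. 142.] 0.0 wrect [[563.0, -236.3], [73.9, 28.9], 82.8] z [364.7 404.3 418.5]
pink z [70.9 73.1 75. ]
lid rect ((612.262451171875, 39.25336456298828), (209.06979370117188, 129.47280883789062), 87.30596923828125) zmed 73.15723903860938
steel 1546 [500. 164.] [57. 29.] 90.0 wrect [[534.0, -260.6], [91.3, 46.5], 7.4] z [ 2.2  4.3 14.6]
hand 728 [499. 217.] [16. 50.] 3.6 wrect [[453.1, -267.0], [84.1, 18.9], 5.8] z [ 5.9 17.2 19. ]
```

View pics/ov.png

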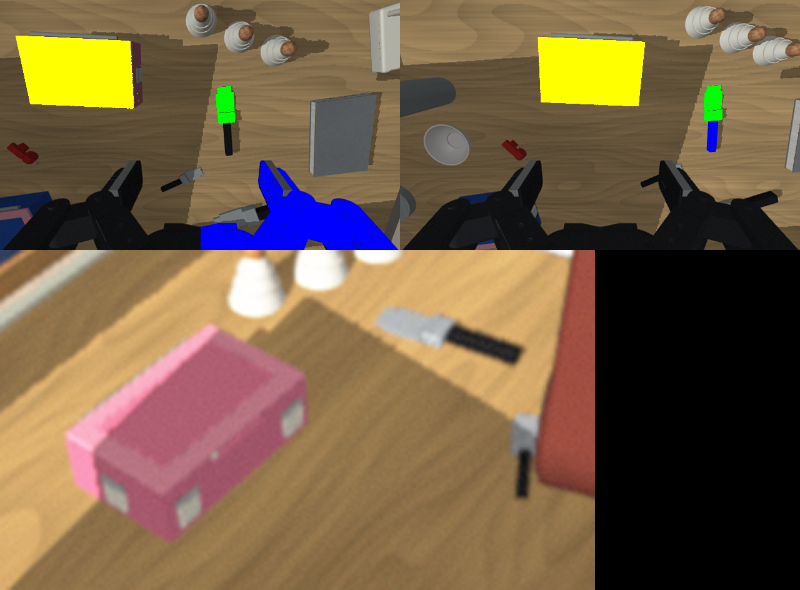

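The front face of the box is visible, with a small pale dot at (213,455) mid-edge under the lid, but no dark notch. Box pose is (612,39), yaw −2.7°. Spatula origin is about (495,−263), yaw about 5.5°. I'll take a frontal wrist picture of the notch, then grasp the handle.

```bash
cat >> h.py <<'E'
def Rt(yaw,pitch=0):
    """tool down, tool x opposite to spatula x; spatula x at heading yaw (deg); pitch>0 = blade tip up"""
    a,b=np.radians([yaw,pitch]); s=np.array([np.cos(a)*np.cos(b),np.sin(a)*np.cos(b),np.sin(b)])
    y=np.array([-np.sin(a),np.cos(a),0]); x=-s; return np.c_[x,y,np.cross(x,y)]
def rep(m=""): print(m,"t",round(get_t(),2),"F",np.round(get_contact_force(),1),"gap",round(get_finger_gap(),1),"eef",np.round(get_eef_pos(),1))
def wr(name):
    c=camera_model("wrist"); p,d=snapshot("wrist"); cv2.imwrite(f"pics/{name}.png",p[...,::-1]); np.savez(f"pics/{name}.npz",d=d,**c)
E
python3 - <<'E'
from h import *
movep([430,45,140],Rt(-2.7)); sleep(.2); wr("front"); rep()
s=np.array([np.cos(np.radians(5.5)),np.sin(np.radians(5.5))]); g=np.array([494.5,-263])-45*s
command_gripper(45)
movep([*g,110],Rt(5.5)); sleep(.2); wr("pre"); rep()
line_to([*g,2],v=80); rep("down")
command_gripper(0,100); sleep(.2); rep("grip")
line_to([*g,100],v=80); sleep(.2); rep("up"); 
p,d=snapshot("side"); cv2.imwrite("pics/s2.png",p[...,::-1])
a=cv2.imread("pics/front.png");b=cv2.imread("pics/pre.png")
cv2.imwrite("pics/fp.png",np.vstack([cv2.resize(a[0:240],(800,300)),cv2.resize(p[90:220,250:520,::-1],(623,300))[:, :] if 0 else cv2.resize(cv2.copyMakeBorder(p[100:220,250:570,::-1],0,0,0,0,0),(800,300))]))
E
```

```text
t 6.36 F [ 0.1 -0.3 -0.2] gap 85.6 eef [430.2  45.  140.1]
 t 8.28 F [-0.5 -0.5  0.7] gap 44.8 eef [ 450.1 -266.3  110.2]
down t 9.78 F [-0.1  0.4  0.7] gap 44.9 eef [ 450.2 -267.7    2.6]
grip t 10.35 F [-0.9  0.9  6.2] gap 15.3 eef [ 450.2 -267.8    2.9]
up t 11.93 F [ 0.8  0.2 -1.6] gap 15.3 eef [ 449.4 -267.1   99.4]
```

View pics/fp.png

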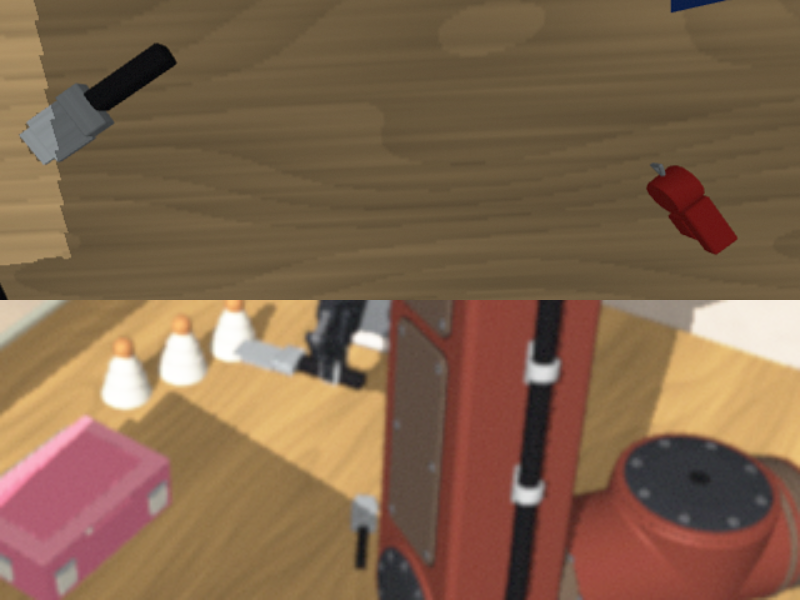

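The spatula is held at its handle and lifted (side view, (290,355)). My crop cut off the box in the wrist view. I'll go to the pre-insertion pose and measure blade and box together.

```bash
python3 - <<'E'
from h import *
u=np.array([np.cos(np.radians(-2.7)),np.sin(np.radians(-2.7))])
f=np.array([612.3,39.3])-65*u
movep([*(f-165*u),130],Rt(-2.7))
line_to([*(f-160*u),60.9],v=100); sleep(.3); rep()
wr("ins")
ims=[]
for n in("side","scene"):
    c=camera_model(n);p,d=snapshot(n); cv2.imwrite(f"pics/{n}3.png",p[...,::-1]); W=cloud(c,d)
    B=p.astype(int); X,Y,Z=[W[...,k] for k in range(3)]
    # along-axis coords
    a=(X-f[0])*u[0]+(Y-f[1])*u[1]; b=-(X-f[0])*u[1]+(Y-f[1])*u[0]
    m=(abs(b)<30)&(a>-130)&(a<-10)&(Z>40)&(Z<90)&(d>0)
    for lo in range(-110,-10,10):
        k=m&(a>=lo)&(a<lo+10)
        if k.sum()>5: print(n,lo,k.sum(),"b",np.percentile(b[k],[3,97]).round(1),"z",np.percentile(Z[k],[10,50,90]).round(1))
    k=m&(a>-60)
    if k.sum(): print("tip a max",np.percentile(a[m],[99,100]).round(1))
    L=(a>10)&(a<120)&(abs(b)<95)&(Z>66)&(Z<80); print(n,"lid z",np.median(Z[L]).round(1))
    Fw=(abs(b)<95)&(a>-6)&(a<10)&(Z>5)&(Z<66)
    print("front a",np.percentile(a[Fw],[5,50,95]).round(1) if Fw.sum() else None)
    x=proj(c,[*(f-50*u),60]).astype(int); x0,y0=max(x[0]-100,0),max(x[1]-70,0)
    ims.append(cv2.resize(p[y0:y0+150,x0:x0+200,::-1],(400,300),interpolation=cv2.INTER_CUBIC))
cv2.imwrite("pics/pi.png",np.vstack([np.hstack(ims),np.hstack([cv2.resize(cv2.imread("pics/front.png"),(400,250)),cv2.resize(cv2.imread("pics/ins.png"),(400,250))])]))
E
```

```text
t 14.35 F [-0.3 -0.3 -0. ] gap 15.3 eef [388.   49.9  61.5]
side -110 22 b [ 5.1 18.5] z [64.7 72.3 75. ]
side -100 42 b [-21.3  17.3] z [67.5 72.6 76. ]
side -90 25 b [-20.1  18.3] z [62.4 64.7 72.1]
side -80 41 b [-22.2  17.7] z [61.3 63.4 65.7]
side -70 45 b [-22.4  17.8] z [60.2 63.4 65.3]
side -60 42 b [-22.5  18.1] z [61.8 63.3 65.5]
side -50 40 b [-22.7  17. ] z [60.6 63.4 65. ]
side -40 31 b [-15.6  12.9] z [60.5 62.9 65.4]
side -30 6 b [-16.8   4.3] z [61.5 62.2 63.5]
tip a max [-29.7 -28.5]
side lid z 74.6
front a [-4.6  1.1  3.8]
scene -110 45 b [-21.4  15.8] z [67.8 72.8 74.8]
scene -100 43 b [-21.8  19.4] z [67.9 72.3 74.6]
scene -90 66 b [-20.7  15.6] z [62.  65.3 73.2]
scene -80 40 b [-21.8  19.1] z [61.5 63.1 64.1]
scene -70 42 b [-21.9  18.8] z [61.8 63.4 65.3]
scene -60 37 b [-21.9  16.8] z [61.6 63.1 64.6]
scene -50 44 b [-22.1  20.4] z [61.  63.1 64.1]
scene -40 32 b [-16.6  14.6] z [61.2 63.1 64.5]
scene -30 17 b [-17.4  14.9] z [59.6 63.  64.5]
tip a max [-27.6 -25.4]
scene lid z 74.5
front a None
```

View pics/pi.png

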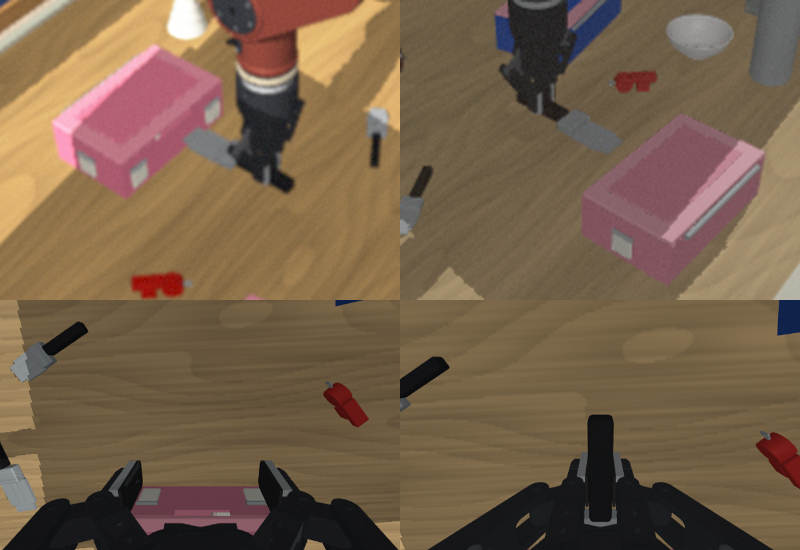

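Blade top is about 11.3 mm below the lid top in both views, so about 61 mm, inside the 55–65 mm notch. The blade is level and centred within 2 mm. The notch strip at (175–230,513), bottom-left panel, is centred on the front. I insert in guarded steps, then lift along the hinge arc.

```bash
python3 - <<'E'
from h import *
import sys
u=np.array([np.cos(np.radians(-2.7)),np.sin(np.radians(-2.7))])
f=np.array([612.3,39.3])-65*u
off=60.3
for k in range(1,7):
    line_to([*(f-(160-10*k)*u),off],v=60); F=np.array(get_contact_force())
    if np.linalg.norm(F)>12: rep("blocked"); sys.exit()
rep("in")
T=130.; r=100.
for th in list(np.radians([3,8,14,20,28,36,45,54,63,72,81,90,97])):
    ph=min(np.degrees(th)*.4,18)
    n=np.array([np.sin(th),np.cos(th)])           # lid normal (a,z), upward
    P=np.array([130,65])+r*np.array([-np.cos(th),np.sin(th)])-2*n
    s=np.array([np.cos(np.radians(ph)),np.sin(np.radians(ph))]); C=P-T*s
    line_to([*(f+C[0]*u),C[1]],Rt(-2.7,ph),v=60)
    F=np.array(get_contact_force()); print(round(np.degrees(th)),F.round(1),round(get_t(),1))
    if np.linalg.norm(F)>30: print("force stop"); break
    if abs(np.degrees(th)-28)<1:
        for n in("side",):
            p,_=snapshot(n); cv2.imwrite("pics/lift.png",p[...,::-1])
rep("end")
ims=[]
for n in("side","scene"):
    p,d=snapshot(n); cv2.imwrite(f"pics/{n}4.png",p[...,::-1]); np.save(f"pics/{n}4.npy",d)
    c=camera_model(n); x=proj(c,[612,39,110]).astype(int); x0,y0=max(x[0]-120,0),max(x[1]-110,0)
    ims.append(cv2.resize(p[y0:y0+200,x0:x0+240,::-1],(400,333)))
cv2.imwrite("pics/op.png",np.hstack(ims))
E
```

```text
in t 16.4 F [-1.4 -0.7 -1. ] gap 15.5 eef [448.1  47.   60.5]
3 [-0.2  0.4 -1.7] 16.6
8 [ 0.1  0.1 -2.2] 16.9
14 [-1.3  0.8 -1.7] 17.1
20 [-0.8 -0.5 -1.7] 17.4
28 [-0.   0.5 -0.9] 17.7
36 [-1.  -0.4 -2.3] 18.1
45 [-1.1  0.  -1.1] 18.4
54 [ 0.4  0.1 -1.2] 18.8
63 [ 0.5  0.2 -0.6] 19.2
72 [ 0.4 -0.4 -1.1] 19.6
81 [ 0.3  1.5 -1.6] 20.1
90 [-0.  -0.6 -0.9] 20.5
97 [ 0.2  0.5 -1.3] 20.8
end t 20.82 F [ 0.2  0.5 -1.3] gap 15.4 eef [564.6  41.5 124.5]
```

View pics/op.png

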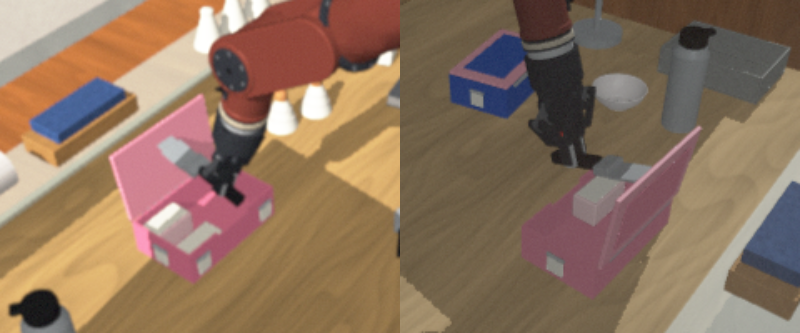

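The lid is standing roughly upright and the spatula is still held. I retract, check the lid angle, and check the spatula's attitude before laying it down where it was.

```bash
python3 - <<'E'
from h import *
u=np.array([np.cos(np.radians(-2.7)),np.sin(np.radians(-2.7))]); v=np.array([-u[1],u[0]])
p0=np.array(get_eef_pos())
line_to([*(p0[:2]-110*u),p0[2]+25],v=120)
movep([450.2,-267.7,90],Rt(5.5)); line_to([450.2,-267.7,50],v=80); sleep(.3); rep()
s=np.array([np.cos(np.radians(5.5)),np.sin(np.radians(5.5))]);w=np.array([-s[1],s[0]])
for n in("side","scene"):
    c=camera_model(n);p,d=snapshot(n);W=cloud(c,d);X,Y,Z=[W[...,k] for k in range(3)]
    hs=cv2.cvtColor(p,cv2.COLOR_RGB2HSV); 
    k=(hs[...,0]>150)&(hs[...,1]>60)&(Z>85)&(X>600)&(X<760)&(abs(Y-39)<100)
    a=(X[k]-612.3)*u[0]+(Y[k]-39.3)*u[1]
    for lo in range(85,200,20):
        j=(Z[k]>=lo)&(Z[k]<lo+20)
        if j.sum()>10: print(n,"lid z",lo,"a med",np.median(a[j]).round(1),j.sum())
    a=(X-450.2)*s[0]+(Y+267.7)*s[1]; b=(X-450.2)*w[0]+(Y+267.7)*w[1]
    m=(abs(b)<26)&(Z>30)&(Z<80)&(d>0)
    for lo in range(30,150,10):
        j=m&(a>=lo)&(a<lo+10)
        if j.sum()>5: print(n,lo,j.sum(),"b",np.percentile(b[j],[5,95]).round(1),"z",np.median(Z[j]).round(1))
    print("amax",np.percentile(a[m&(a<160)],99))
E
```

```text
t 24.18 F [ 0.9  0.6 -1. ] gap 15.3 eef [ 450.6 -268.1   50.5]
side lid z 85 a med 69.8 336
side lid z 105 a med 72.4 359
side lid z 125 a med 74.9 360
side lid z 145 a med 77.4 379
side lid z 165 a med 79.7 382
side lid z 185 a med 81.9 264
side 30 23 b [-6.1  6.6] z 63.8
side 40 31 b [-19.9  15.8] z 62.5
side 50 33 b [-16.2  18.5] z 62.9
side 60 34 b [-19.4  17.1] z 61.7
side 70 20 b [-22.9  19.3] z 54.0
side 80 27 b [-20.9  16.7] z 52.7
side 90 29 b [-22.9  17.3] z 53.3
side 100 30 b [-21.3  16. ] z 52.8
side 110 23 b [-22.  15.] z 53.2
side 120 21 b [-17.6  13.6] z 52.1
amax 128.44528858482136
scene lid z 85 a med 79.8 172
scene lid z 105 a med 82.1 176
scene lid z 125 a med 84.6 195
scene lid z 145 a med 87.1 200
scene lid z 165 a med 88.5 252
scene lid z 185 a med 89.3 140
scene 30 42 b [-10.1   4.9] z 65.4
scene 40 46 b [-15.9   7.2] z 63.8
scene 50 78 b [-21.1  15.3] z 61.9
scene 60 78 b [-21.1  16.1] z 61.9
scene 70 111 b [-20.6  16.5] z 54.3
scene 80 79 b [-21.5  17.5] z 52.5
scene 90 77 b [-21.4  18.1] z 52.2
scene 100 76 b [-20.5  17.8] z 52.1
scene 110 80 b [-21.9  16.5] z 52.4
scene 120 65 b [-16.5  12.9] z 52.1
scene 130 24 b [-16.5  12.4] z 51.1
amax 131.86071295395269
```

The lid is at about 97° (1.69 rad). The spatula is level and hasn't slipped in the grip. I lay it down, release it, and regrasp by the shoulder.

```bash
python3 - <<'E'
from h import *
s=np.array([np.cos(np.radians(5.5)),np.sin(np.radians(5.5))]);w=np.array([-s[1],s[0]])
g=np.array([450.2,-267.7])
line_to([*g,12],v=60); line_to([*g,2.2],v=20); rep("laid")
command_gripper(40); sleep(.3); rep("open")
line_to([*g,70],v=120); command_gripper(64)
h=g+58*s
for n in("side","scene"):
    c=camera_model(n);p,d=snapshot(n);W=cloud(c,d);X,Y,Z=[W[...,k] for k in range(3)]
    a=(X-g[0])*s[0]+(Y-g[1])*s[1]; b=(X-g[0])*w[0]+(Y-g[1])*w[1]
    for zl,zh in((1.8+1.2,9),(11,18)):
        m=(abs(b)<30)&(a>38)&(a<150)&(Z>zl)&(Z<zh)&(d>0); print(n,(zl,zh),m.sum(),np.percentile(a[m],[2,98]).round(1),np.percentile(b[m],[2,98]).round(1),np.median(Z[m]).round(1))
line_to([*h,70],v=100); line_to([*h,14],v=80); line_to([*h,2],v=40); rep("down")
command_gripper(0,60); sleep(.2); rep("grip")
line_to([*h,90],v=80); sleep(.3); rep("up")
for n in("side","scene"):
    c=camera_model(n);p,d=snapshot(n);W=cloud(c,d);X,Y,Z=[W[...,k] for k in range(3)]
    cv2.imwrite(f"pics/{n}5.png",p[...,::-1])
    a=(X-h[0])*s[0]+(Y-h[1])*s[1]; b=(X-h[0])*w[0]+(Y-h[1])*w[1]
    for lo in list(range(-105,-15,15))+list(range(15,85,15)):
        j=(abs(b)<24)&(Z>60)&(Z<125)&(a>=lo)&(a<lo+15)
        if j.sum()>5: print(n,lo,j.sum(),np.median(Z[j]).round(1),np.percentile(b[j],[5,95]).round(1))
E
```

```text
laid t 25.7 F [-1.8  2.   4.4] gap 15.6 eef [ 450.3 -267.8    2.9]
open t 26.36 F [ 0.3 -0.3 -1.1] gap 40.3 eef [ 450.2 -267.7    2.2]
side (3.0, 9) 179 [ 44.2 142.1] [-27.1  26.8] 5.3
side (11, 18) 64 [42.4 83.6] [-22.4  19.1] 15.0
scene (3.0, 9) 421 [ 62.5 132.5] [-21.9  19.8] 4.9
scene (11, 18) 198 [41.1 73.6] [-20.7  17.5] 14.6
down t 29.57 F [-0.5 -0.4 -0.3] gap 64.1 eef [ 507.6 -261.9    1.6]
grip t 30.11 F [ 0.6 -0.4  2.8] gap 37.8 eef [ 508.5 -262.5    2.6]
up t 31.66 F [-0.2  0.1 -0.8] gap 37.8 eef [ 507.7 -262.    89.6]
side -105 24 102.8 [-8.7  7. ]
side -90 40 103.1 [-10.4   6.5]
side -75 36 103.2 [-8.4  7.1]
side -60 40 103.9 [-8.8  8.1]
side -45 38 104.7 [-8.2  8.5]
side -30 36 102.8 [-6.8  8. ]
side 15 25 92.9 [-2.8 18. ]
side 30 35 93.1 [-8.6 19.9]
side 45 39 91.9 [-21.7  18.4]
side 60 26 93.1 [-18.8  11.6]
scene -105 18 104.1 [-9.6  5.9]
scene -90 38 105.2 [-9.9  6.2]
scene 15 131 92.1 [-20.5  18. ]
scene 30 124 91.8 [-21.2  18.5]
scene 45 119 91.8 [-21.1  18.3]
scene 60 104 91.9 [-16.2  13.3]
```

The spatula is held level by the shoulder. I move above the open box, rotated by −90°, and check the alignment there.

```bash
python3 - <<'E'
from h import *
v=np.array([np.sin(np.radians(2.7)),np.cos(np.radians(2.7))])
t=np.array([612.3,39.3])-15*v
p=np.array(get_eef_pos()); line_to([p[0],p[1],190],v=120)
movep([*t,190],Rt(-92.7)); line_to([*t,110],v=80); sleep(.3); rep(); wr("over")
ims=[cv2.resize(cv2.imread("pics/over.png"),(400,250))]
for n in("side","scene"):
    p,d=snapshot(n); c=camera_model(n); x=proj(c,[612,39,90]).astype(int); x0,y0=max(x[0]-90,0),max(x[1]-90,0)
    ims.append(cv2.resize(p[y0:y0+150,x0:x0+180,::-1],(400,333)))
cv2.imwrite("pics/over3.png",np.vstack([np.hstack(ims[1:]),np.hstack([ims[0],ims[0]*0])]))
# gap walls from wrist depth: compartment tops in the box frame
k=np.load("pics/over.npz"); c={q:k[q] for q in("mtx","R","t")}; W=cloud(c,k["d"]); 
a=(W[...,0]-612.3)*v[1]-(W[...,1]-39.3)*v[0]; b=(W[...,0]-612.3)*v[0]+(W[...,1]-39.3)*v[1]; Z=W[...,2]
for lo in(20,40,60,80):
    m=(b>lo)&(b<lo+20)&(abs(a)<56)&(Z>44)&(Z<56)
    L,Rr=a[m&(a<0)],a[m&(a>0)]; print(lo,m.sum(),L.size and np.percentile(L,[5,98]).round(1),Rr.size and np.percentile(Rr,[2,95]).round(1))
m=(Z>95)&(Z<135)&(b>20)&(b<90)&(abs(a)<25)
for lo in(30,50,65):
    j=m&(b>lo)&(b<lo+15); print("handle",lo,j.sum(),j.sum() and np.percentile(a[j],[3,97]).round(1),j.sum() and np.median(Z[j]).round(1))
m=(Z>100)&(Z<130)&(abs(a)<12)&(b>15); print("handle end b",np.percentile(b[m],98) if m.sum() else 0)
E
```

```text
t 36.12 F [ 0.1 -0.1 -0.8] gap 38.3 eef [611.9  24.3 110.5]
20 3961 [-53.9 -16.6] [16.6 53.9]
40 4450 [-53.9 -16.7] [16.6 53.8]
60 4753 [-53.9 -16.7] [16.6 53.9]
80 5160 [-53.9 -16.8] [16.7 53.9]
handle 30 1614 [-9.   7.7] 125.7
handle 50 1862 [-9.   7.7] 125.7
handle 65 2076 [-9.1  7.7] 125.6
handle end b 81.55076104312487
```

View pics/over3.png

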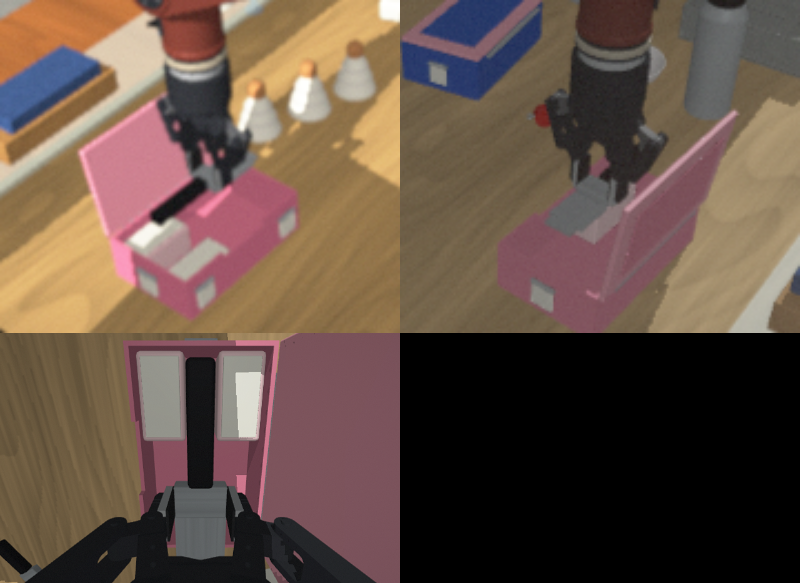

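The gap spans −16.7 to 16.7 mm and the handle −9 to 7.7 mm in the box frame, which is well centred (handle at (200,420) between the compartments). I lower, release and retract.

```bash
python3 - <<'E'
from h import *
v=np.array([np.sin(np.radians(2.7)),np.cos(np.radians(2.7))])
t=np.array([612.3,39.3])-15*v
line_to([*t,30],v=60); rep()
for z in(14,10,8,7,6.3,5.6,5):
    line_to([*t,z],v=20); F=get_contact_force(); print(z,np.round(F,1))
    if F[2]>3: break
command_gripper(56); sleep(.3); rep("open")
line_to([*t,60],v=40); line_to([*t,230],v=150); rep("up"); sleep(.3); wr("fin")
k=np.load("pics/fin.npz"); c={q:k[q] for q in("mtx","R","t")}; W=cloud(c,k["d"])
a=(W[...,0]-612.3)*v[1]-(W[...,1]-39.3)*v[0]; b=(W[...,0]-612.3)*v[0]+(W[...,1]-39.3)*v[1]; Z=W[...,2]
for lo in(-85,-70,-50,-35,-20,-8,10,30,50,65):
    j=(b>lo)&(b<lo+12)&(abs(a)<14)&(Z<40)&(Z>6.5); print(lo,j.sum(),j.sum() and np.median(Z[j]).round(1))
p,d=snapshot("side"); C=camera_model("side"); x=proj(C,[612,39,90]).astype(int); x0,y0=max(x[0]-90,0),max(x[1]-90,0)
f=p[y0:y0+150,x0:x0+180,::-1]
W2=cloud(C,d); hs=cv2.cvtColor(p,cv2.COLOR_RGB2HSV)
q=(hs[...,0]>150)&(hs[...,1]>60)&(W2[...,2]>85)&(W2[...,0]>600)&(W2[...,0]<760)&(abs(W2[...,1]-39)<100)
A=W2[q][:,0]*v[1]-W2[q][:,1]*v[0]; print("lid deg",90+np.degrees(np.arctan(np.polyfit(W2[q][:,2],A,1)[0])))
cv2.imwrite("pics/fin2.png",np.hstack([cv2.resize(cv2.imread("pics/fin.png"),(480,300)),cv2.resize(f,(320,300))]))
E
```

```text
t 37.76 F [-0.1 -0.5 -0.6] gap 38.4 eef [612.1  24.3  30.6]
14 [ 0.5 -0.5 -1.6]
10 [-0.   0.3 -0.7]
8 [ 0.6  0.7 -1.1]
7 [-0.2  0.2 -0.7]
6.3 [-0.3 -0.1  0.5]
5.6 [-2.8  0.9  5. ]
open t 40.67 F [-0.2  0.8  0.5] gap 55.3 eef [611.6  24.3   5.5]
up t 43.47 F [ 0.1 -0.6 -0.5] gap 55.9 eef [610.7  24.4 228.5]
-85 203 7.9
-70 214 8.0
-50 220 8.0
-35 185 10.1
-20 270 17.9
-8 226 18.2
10 179 21.6
30 196 21.6
50 202 21.7
65 234 21.6
lid deg 88.87764648066062
```

View pics/fin2.png

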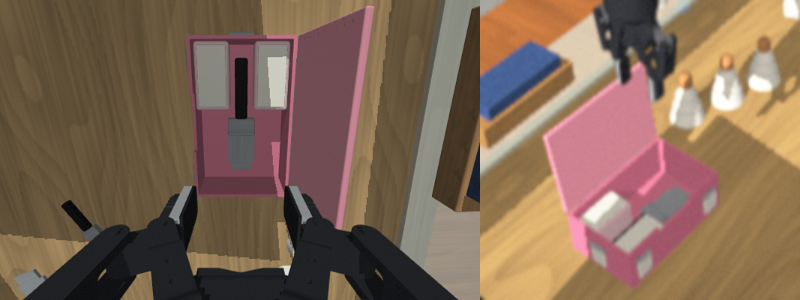

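The spatula lies flat in place, but this lid fit (89°) disagrees with the earlier 97°. I recheck it binned before handing in.

```bash
python3 - <<'E'
from h import *
v=np.array([np.sin(np.radians(2.7)),np.cos(np.radians(2.7))])
for n in("side","scene","wrist"):
    C=camera_model(n);p,d=snapshot(n); W=cloud(C,d);hs=cv2.cvtColor(p,cv2.COLOR_RGB2HSV); Z=W[...,2]
    a=(W[...,0]-612.3)*v[1]-(W[...,1]-39.3)*v[0]; b=(W[...,0]-612.3)*v[0]+(W[...,1]-39.3)*v[1]
    q=(hs[...,0]>150)&(hs[...,1]>60)&(a>40)&(a<130)&(abs(b)<98)&(d>0)
    L=[(lo+10,np.median(a[q&(Z>=lo)&(Z<lo+20)])) for lo in range(85,185,20) if (q&(Z>=lo)&(Z<lo+20)).sum()>20]
    print(n,np.round(L,1).tolist(), 90+np.degrees(np.arctan(np.polyfit(*np.array(L).T,1)[0])) if len(L)>1 else "")
E
```

```text
side [[95.0, 70.1], [115.0, 72.5], [135.0, 74.9], [155.0, 77.3], [175.0, 79.6]] 96.75700727335212
scene [[95.0, 79.8], [115.0, 82.2], [135.0, 84.6], [155.0, 87.1], [175.0, 88.5]] 96.38329703725583
wrist [[95.0, 68.8], [115.0, 71.3], [135.0, 73.7], [155.0, 76.2], [175.0, 78.6]] 97.00821324073083
```

All three views agree on 97° for the lid, so the 89° reading was outliers in that fit.

```bash
python3 -c "
from rig import *
job_done(); print(get_t())"
```

```text
the job is handed in; nothing more can be done
the job is handed in; nothing more can be done
```

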